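# Scan a drawer front and its job sheet with the cradle scanner

## Robot

A 6-joint arm with a two-finger parallel gripper is mounted at the origin on the work surface. World frame = base frame: x ahead of the robot, y to its left, z up, the work surface at z = 0. Lengths are in m, angles in rad, forces in N, time in s.
With the tool pointing down it reaches from about 0.3 to 0.875 m from the base axis. Payload 6.4 kg.
Tool frame: the origin (TCP) lies midway between the tips of the shut fingers; the grasp point (between the pads) lies 19 mm behind it; z points along the fingers, y is the line along which they close (so a half turn about z gives the same grasp; the last joint's range is limited). The gripper opens to 85 mm and grips with 20 to 120 N. Pads are 22 mm wide; open, the fingers measure 114 mm over their backs; the gripper's body (76 mm by 85 mm) begins 54 mm behind the grasp point. The pads swing forward as they close: fully open they stand 13 mm farther back than shut.
Start: joints at [1.137, 0.181, 1.607, -0, 1.354, -0.206], TCP at [0.13, 0.56, 0.231] pointing down, gripper open.
Joint ranges: [-2.99, 2.99], [-0.89, 2.07], [0.3, 2.58], [-1.14, 4.28], [0, 2.63], [-3.12, 3.12]. Speed limits (rad/s): [2.57, 2.57, 3.01, 3.14, 3.14, 3.14].

## Interface

Orientations are given as a unit quaternion [w, x, y, z].
In Python, from bench import ctrl gives the robot as it stands.
- The arm moves only by the tool drive_tool, never from a script. Its argument "plan" is a list that holds one entry, the list of rows, each a list of 4 numbers: the shift along the tool's x, y, z scaled (see below), then the turn about the tool's z scaled (see below). In form: [[[x, y, z, roll], ...]]. A call has 1 to 12 rows; each row is the pose to reach, as a shift and turn from the pose commanded when the call began, along the tool's axes at that moment, turning the shorter way round; what a row does not reach only later rows make up. The controller multiplies each number of a shift by 400 mm and each number of a turn by 180 degrees. A row lasts 1/12 s, in which the tool goes at most 41.7 mm and 7.16 degrees, less where a joint would pass 70% of its speed; a pose out of reach is approached as far as the arm can. A call with a number of a shift or a turn outside -1 to 1 is refused whole. A call with a gripper value outside its range is refused whole. "jaw" is the closure, from 0 (fully open) to 1 (shut), set as the call begins (left out, the last holds). The fingers move at their own pace and stop on an object; the grip force is fixed at half the most. Time passes only in rows, so rows that repeat a pose let the fingers close. It gives the time, the measured TCP pose, the force, the opening and the grip force at its end, in the units of the state.
- ctrl.get_obs(): the state, without advancing time (a new reading comes with each control period).
- ctrl.camera(name): name is "scene" or "top" or "wrist"; returns (picture, depth): 420x560x3 uint8, red, green, blue; 420x560 float32, m along the optical axis (not along the pixel's ray), 0 where there is no reading.
- ctrl.camera_info(name): a dict with "camera_matrix" (3x3 intrinsics, pixels), "R" (3x3) and "t" (3): a world point X has camera coordinates R X + t; the wrist camera has in their place "T_tool_cam" (4x4, takes a point from camera to tool coordinates, whose origin is the TCP and whose axes are the flange's). Camera axes: x right, y down, z forward; pixel columns grow to the right and rows downward; lengths in m; the calibration is good to about 2 mm. The wrist camera is an equidistant fisheye: a pixel r from the principal point sees the ray r / f radians off the axis. A picture is of the moment at which its call begins: read the wrist's pose just before it. camera_info takes no time and is no camera call.
- ctrl.hand_in(): hands the job in; it is judged then, once.
The state is a dict: "time_s": time; "q": joint angles; "dq": joint speeds; "joint_efforts": joint torques, N m; "eef_pos": TCP position; "eef_rot": TCP orientation; "wrist_force": force on the tool from outside, world axes, zero at the start; "torque": the same for the moment, N m; "opening": opening from 0.0 (shut) to 1.0 (fully open); "grasp_force": force on a finger pad.
Only numpy, scipy, OpenCV 4.12 (cv2) and the standard library are available. Lean on these libraries where they do the work, as an engineer would, in place of code of your own. Each camera call takes 0.05 s, during which the arm holds its last target. There are 200 camera calls.

## Task

Book the labelled drawer front to its job: draw the barcode scanner up out of its charging cradle, point it down at the middle of the barcode on the drawer front from about a hand's breadth away and hold it still there for a good second. Then turn it to face the barcode on the sloping job sheet, about square to the sheet and again a hand's breadth off, and finish while still holding it raised and steady on that barcode. Do not lay the scanner down or let it touch the drawer fronts or the stand, and leave everything else lying as it is.

Things in the scene. Friction and masses are not known exactly. Their poses are not given: they have to be found in the camera images.
- scanner: cordless pistol barcode scanner, orange and black, about 0.3 kg, loose, standing nose down in the cradle. Origin: centre of the reading window in its nose. z runs from the window back through the head: the reading beam leaves along -z. -x is the handle's side. Head 50 (x) by 66 (y) by 119 mm (z 0 to 119), 55 mm of it in the pocket
- scanner_window (a point): centre of the window (= the scanner's origin, same axes). Always on, no trigger to press: it reads a barcode held still 60 to 200 mm in front of the window along -z, the beam line within 15 mm of the barcode's middle and within 30 degrees of square to the label; turn about the beam does not matter
- scanner_grip (a point): middle of the black handle's near part, at (-66, 0, 88) mm in the scanner's frame, same axes. The handle is a flat-sided bar 30 mm thick (y), 36 mm high (z), free from x -25 to -126 mm, rising 10 degrees towards its end. In the cradle this point is 118 mm above the bench, the head's rear end 31 mm higher; grip across y
- cradle: grey charging cradle screwed to the bench, foot 135 by 115 mm, 85 mm high, with an open-topped rectangular pocket 56 by 72 mm, floor at 30 mm, wall tops at 85 mm; the scanner stands in it with 3 mm play all round and lifts straight up. Origin: centre of the pocket, on the bench; z up, the scanner's handle sticks out over its -x side
- front_tagged: loose oak-coloured drawer front 90 (x) by 180 (y) by 18 mm lying flat, with a white barcode label on top. Origin: centre of its underside
- part_code (a point): middle of the barcode label (66 by 48 mm, white with black bars) on top of the labelled drawer front, at (0, 45, 18) mm in its frame; z is square out of the label (up)
- front_bare: a like drawer front without a label, lying flat; leave alone. Origin: centre of its underside
- stand: grey steel desk stand fixed to the bench, foot 150 (x) by 170 (y) mm, carrying a dark clipboard with the job sheet sloping at 60 degrees from level, facing the stand's -x side, top edge 217 mm high. Origin: centre of its foot, on the bench
- job_code (a point): middle of the barcode (66 by 46 mm white field with black bars) near the top of the white job sheet on the sloping clipboard, 156 mm above the bench; x points up the slope, y across, z square out of the sheet towards the worker
- sanding_block: cork sanding block 62 by 105 by 35 mm, bystander; origin at its underside
- try_square: try square with dark wooden stock and steel blade, 150 mm long, 14 mm high, lying flat, bystander; origin under the stock
- tape_measure: yellow tape measure 72 by 72 by 39 mm, bystander; origin at its underside
- glue_bottle: white glue bottle with a red cap, 190 mm high, 64 mm across, standing, bystander; origin at its underside
- mallet: wooden mallet lying on its side, head 75 by 125 by 55 mm, handle 190 mm, bystander; origin under the head
- marking_gauge: wooden marking gauge, 210 mm long, 55 mm high, bystander; origin under its head
Not all that is in view belongs to the job. What is shaped like the cradle but green is not meant.

How it is judged:
On the way, in this order (a step that is already met when the one before it is completed fails the run):
1. the scanner is drawn up out of the cradle's pocket, held by the gripper (z of scanner in the frame of cradle above 0.087 m and contact force between scanner and the fingers above 2 N and contact force between scanner and cradle below 0.3 N), for 0.1 s.
2. held still with its beam on the drawer front's barcode: line within 15 mm of the middle, 60 to 200 mm away, within 30 degrees of square, for 0.7 s (x of part_code in the frame of scanner between -0.015 and 0.015 m and y of part_code in the frame of scanner between -0.015 and 0.015 m and z of part_code in the frame of scanner between -0.2 and -0.06 m and angle between the z axis of scanner and the z axis of part_code, either way round below 0.524 rad and linear speed of scanner below 0.02 m/s and angular speed of scanner below 0.15 rad/s and contact force between scanner and the fingers above 2 N), for 0.7 s.
At the end, for the whole second after the job is handed in: Scanner at rest in the gripper, carried by nothing else, window over 130 mm above the bench, aimed at the job sheet's barcode: beam within 15 mm of its middle on either axis and within 30 degrees of square, window 60 to 200 mm away, in front of the sheet (x of job_code in the frame of scanner between -0.015 and 0.015 m and y of job_code in the frame of scanner between -0.015 and 0.015 m and z of job_code in the frame of scanner between -0.2 and -0.06 m and z of scanner in the frame of job_code above 0.05 m and angle between the z axis of scanner and the z axis of job_code, either way round below 0.524 rad and height (world z) of scanner above 0.13 m and linear speed of scanner below 0.02 m/s and angular speed of scanner below 0.15 rad/s and contact force between scanner and the fingers above 2 N and contact force between scanner and cradle below 0.3 N and contact force between scanner and stand below 0.3 N); the arm keeps its last pose, push and grip.
It fails at once if the scanner touches a drawer front or the stand with its job sheet (contact force between scanner and front_tagged above 1 N or contact force between scanner and front_bare above 1 N or contact force between scanner and stand above 1 N).
It fails at once if the scanner is dropped or laid down on the bench (away from the cradle, window under 45 mm above the bench) (horizontal distance between scanner and cradle above 0.08 m and height (world z) of scanner below 0.045 m).
It fails at once if a drawer front is shifted by more than 20 mm (distance of any of front_tagged, front_bare from where it was at the start of the episode above 0.02 m).
It fails at once if a bystander is shifted by more than 30 mm (distance of any of sanding_block, try_square, tape_measure, glue_bottle, mallet, marking_gauge from where it was at the start of the episode above 0.03 m).
It also fails if it takes over 42 s, if anything falls off the work surface, if the arm or the gripper's body presses on something with over 40 N, if the wrist force passes 120 N, or if a joint passes its speed limit or range.

## Working session

There is one attempt and no reset: what is moved stays moved. The work goes in short steps, Python scripts to look and compute and a tool call to move; the robot and the scene stay as the last step left them, time stands still between calls to the robot, and variables do not carry over. Pictures are saved under pics/ and viewed, at most 11 in all, crops included, and the job is handed in when it is done.

Besides the shell and the picture viewer there is one more tool, called after "Emit:" by a JSON object that holds its "fn" and its "kwargs". drive_tool: Moves the arm, as the interface text tells. Its arguments: {"type":"object","properties":{"plan":{"type":"array"},"jaw":{"type":"number"}},"required":["plan"]}

```bash
mkdir -p pics; ls
cat > h.py <<'E'
import numpy as np, cv2
from bench import ctrl
def cam(n):
    p,d=ctrl.camera(n); i=ctrl.camera_info(n); return p,d,np.array(i["camera_matrix"]),np.array(i.get("R",np.eye(3))),np.array(i.get("t",np.zeros(3)))
def cloud(d,K,R,t):
    v,u=np.indices(d.shape); c=np.stack([(u-K[0,2])*d/K[0,0],(v-K[1,2])*d/K[1,1],d],-1)
    return (c-t)@R
E
python3 - <<'E'
from h import *
for n in("top","scene"):
    p,d,K,R,t=cam(n); cv2.imwrite(f"pics/{n}0.png",p[...,::-1]); np.savez(f"{n}0.npz",p=p,d=d,K=K,R=R,t=t); print(n,K[0,0],-R.T@t)
print(ctrl.get_obs())
E
```

```text
pics
top 531.7311433026656 [ 0.32557444 -0.05591405  1.6865588 ]
scene 412.9340347389701 [ 1.17922666 -0.07924278  1.01945376]
{'time_s': 0.1, 'q': array([ 1.13671687e+00,  1.81453534e-01,  1.60786467e+00, -3.21369949e-05,
        1.35378366e+00, -2.06308104e-01]), 'dq': array([-0.00061531, -0.00102509, -0.00237541, -0.00020586,  0.00359186,
       -0.00052765]), 'joint_efforts': array([-1.81335913e-04, -4.45875764e+01, -3.52234912e+01, -2.69081438e-04,
        4.19248259e-03,  3.16738090e-05]), 'eef_pos': array([0.12963438, 0.55971357, 0.23050261]), 'eef_rot': array([-2.22620189e-04,  1.13636172e-01,  9.93522144e-01, -7.21188343e-04]), 'wrist_force': array([-1.10504914, -0.35075373,  0.86195651]), 'torque': array([-0.00327872,  0.07762194,  0.04759857]), 'grasp_force': 0.0, 'opening': 0.9951863242028379}
```

View pics/top0.png

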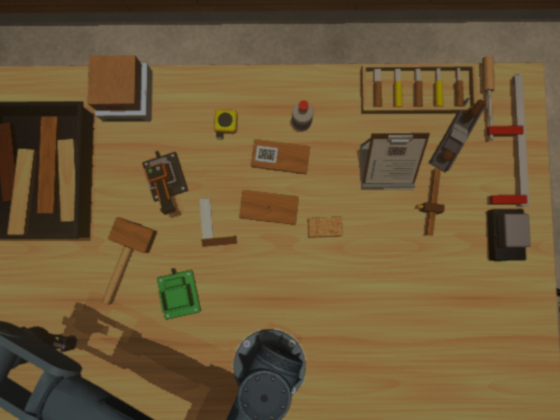

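View pics/scene0.png

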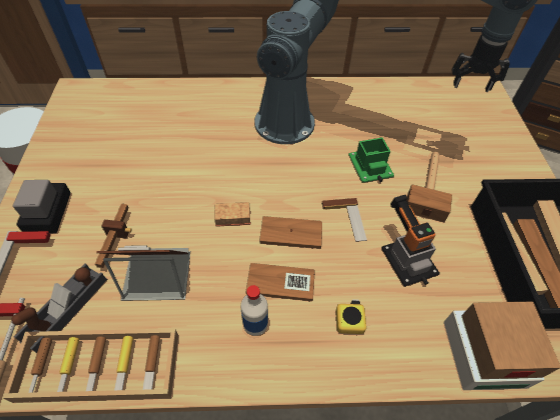

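Top view: the scanner stands in the grey cradle at about (165,178), with its handle running to (173,212). The labelled front is at (280,156) with its label at (266,154). The stand is at (395,160) with the job code near (397,150), facing the robot. The green decoy is at (179,295).

```bash
cat > m.py <<'E'
from h import *
z=np.load("top0.npz"); p,d,K,R,t=[z[k] for k in("p","d","K","R","t")]; C=cloud(d,K,R,t); hsv=cv2.cvtColor(p,cv2.COLOR_RGB2HSV)
def box(x0,y0,x1,y1):
    m=np.zeros(d.shape,bool); m[y0:y1,x0:x1]=1; return m
Z=C[...,2]
def rect(m,n):
    P=C[m]; r=cv2.minAreaRect(P[:,:2].astype(np.float32)); print(n,len(P),"c",np.round(r[0],4),"size",np.round(r[1],3),"ang",round(r[2],1),"z",np.round(np.median(P[:,2]),4)); return P
# labels
wh=(hsv[...,1]<60)&(hsv[...,2]>110)
rect(wh&box(250,142,285,166)&(Z<.04),"label")
rect(box(245,135,315,178)&(Z>.010)&(Z<.03),"front_tagged")
rect(box(235,185,305,228)&(Z>.010)&(Z<.03),"front_bare")
s=box(362,130,430,190)&(Z>.05)
P=rect(s,"board"); 
c=P.mean(0); u,sv,vt=np.linalg.svd(P-c,full_matrices=0); print("normal",vt[2],c, "maxz",P[:,2].max())
b=box(140,145,195,222)
rect(b&(Z>.005)&(Z<.03),"foot")
rect(b&(Z>.075)&(Z<.09),"walltop")
rect(b&(Z>.142)&(Z<.155),"headrear")
H=rect(b&(Z>.105)&(Z<.16)&(hsv[...,2]<60),"dark handle")
rect(b&(Z>.10),"scanner>.1")
for zz in range(90,180,8):
    m=b&(Z>zz/1e3)&(Z<=(zz+8)/1e3)
    if m.sum()>3: print(zz,m.sum(),np.round(C[m].mean(0),3))
for n,bb in(("scan",(135,140,205,225)),("job",(360,128,432,192)),("lab",(245,135,315,175))):
    pass
a=p[140:225,135:205];e=p[128:192,360:432]
im=np.zeros((510,800,3),np.uint8); A=cv2.resize(a,None,fx=5.5,fy=5.5); B=cv2.resize(e,None,fx=5.5,fy=5.5); im[:A.shape[0],:A.shape[1]]=A; im[:B.shape[0],400:400+B.shape[1]]=B[:, :400]
cv2.imwrite("pics/crop.png",im[...,::-1])
E
python3 m.py
```

```text
label 130 c [0.6623 0.0041] size [0.065 0.049] ang 80.7 z 0.0173
front_tagged 1534 c [ 0.6568 -0.0483] size [0.203 0.12 ] ang 87.9 z 0.0179
front_bare 1571 c [ 0.494  -0.0056] size [0.203 0.125] ang 87.5 z 0.0177
board 2514 c [ 0.5414 -0.2344] size [0.174 0.532] ang 32.3 z 0.1421
normal [0.97728489 0.21001502 0.0284242 ] [ 0.63110358 -0.37825079  0.14783119] maxz 1.6865588048968903
foot 723 c [0.5727 0.3214] size [0.246 0.173] ang 0.9 z 0.01
walltop 158 c [0.5868 0.3263] size [0.068 0.086] ang 18.0 z 0.0833
headrear 335 c [0.5382 0.3097] size [0.145 0.057] ang 17.7 z 0.1474
dark handle 392 c [0.5339 0.31  ] size [0.14  0.052] ang 13.5 z 0.1422
scanner>.1 798 c [0.433  0.1728] size [0.492 0.117] ang 51.5 z 0.1404
90 15 [0.587 0.301 0.094]
98 13 [0.576 0.301 0.103]
106 14 [0.541 0.3   0.111]
114 46 [0.529 0.296 0.117]
122 70 [0.54  0.303 0.127]
130 192 [0.535 0.308 0.134]
138 224 [0.54  0.31  0.142]
146 215 [0.562 0.316 0.149]
154 14 [0.576 0.323 0.155]
```

View pics/crop.png

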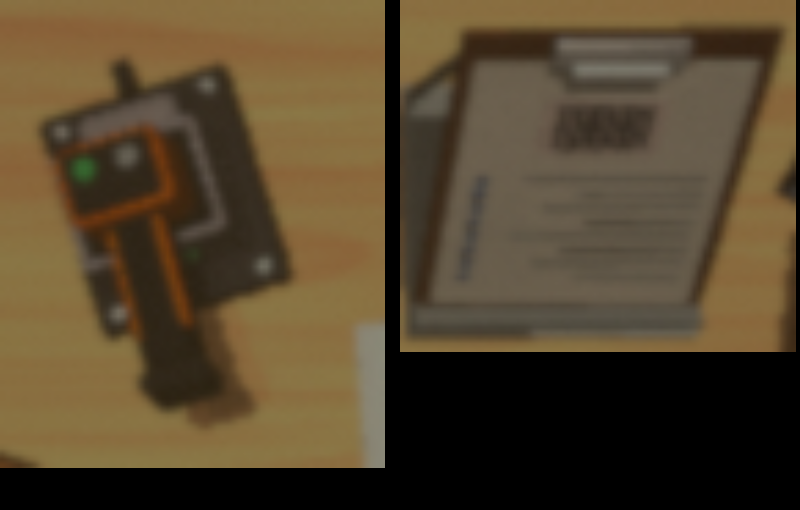

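```bash
cat >> m.py <<'E'
print("----")
def ray(u,v,z):
    r=R.T@np.array([(u-K[0,2])/K[0,0],(v-K[1,2])/K[1,1],1]); o=-R.T@t; return o+r*(z-o[2])/r[2]
cr=lambda x,y,z:ray(135+x/5.5-.5,140+y/5.5-.5,z)
hc=cr(115,176,.149); he=cr(182,385,.147); print("headc",hc,"handle end",he,np.linalg.norm(hc-he),"yaw of -x",np.degrees(np.arctan2(*(he-hc)[1::-1])))
for q in((62,150),(152,127),(174,200),(75,225)): print(cr(*q,.149))
h0=cr(145,235,.135);h1=cr(178,370,.145);print("handle axis",h0,h1,np.degrees(np.arctan2(*(h1-h0)[1::-1])))
for q in((62,132),(208,85),(263,265),(118,313)): print("screw",cr(*q,.012))
job=ray(360+(603-400)/5.5-.5,128+129/5.5-.5,.156);print("job",job)
q=box(372,145,420,178)&(Z>.03)&(Z<.25)
P=C[q]; 
for _ in range(4):
    c=P.mean(0); n=np.linalg.svd(P-c,full_matrices=0)[2][2]; n*=np.sign(n[2]); P=P[abs((P-c)@n)<.005]
print("n",n,len(P),"slope",np.degrees(np.arccos(n[2])),"yaw",np.degrees(np.arctan2(-n[1],-n[0])),"job off plane",(job-c)@n)
lab=wh&box(250,142,285,166)&(Z<.04)
v,u=np.nonzero(lab);print("label px",(u.min()+u.max())/2,(v.min()+v.max())/2,ray((u.min()+u.max())/2,(v.min()+v.max())/2,.018))
E
python3 m.py | sed -n '/----/,$p'
```

```text
----
headc [0.58538795 0.32397433 0.149     ] handle end [0.47353272 0.28692462 0.147     ] 0.11784851668836088 yaw of -x -161.67362443102698
[0.59961026 0.35251423 0.149     ]
[0.61170189 0.30469826 0.149     ]
[0.57224776 0.29231342 0.149     ]
[0.55917243 0.34478317 0.149     ]
handle axis [0.5556239  0.31074389 0.135     ] [0.4817293  0.28962029 0.145     ] -164.04682274637548
screw [0.63461945 0.38911888 0.012     ]
screw [0.66173692 0.30463656 0.012     ]
screw [0.55588059 0.27122778 0.012     ]
screw [0.52850094 0.35462976 0.012     ]
job [ 0.64004741 -0.3814276   0.156     ]
n [-0.86946893  0.00352     0.49397508] 1501 slope 60.397811292437424 yaw -0.23195783539452816 job off plane 0.0008839174982371847
label px 266.0 154.0 [0.66150235 0.00460922 0.018     ]
```

```bash
cat >> h.py <<'E'
from scipy.spatial.transform import Rotation as Ro
def rot(o): w,x,y,z=o["eef_rot"]; return Ro.from_quat([x,y,z,w])
def go(pos,yaw,o=None):
    "numbers for target TCP pos and yaw (deg, tool x in world)"
    o=o or ctrl.get_obs(); M=rot(o).as_matrix(); s=M.T@(np.array(pos)-o["eef_pos"])/.4
    y=np.degrees(np.arctan2(M[1,0],M[0,0])); r=-((yaw-y+180)%360-180)/180
    print("shift",np.round(s,4),"roll",round(r,4),"at",np.round(o["eef_pos"],4),"yaw",round(y,2))
E
python3 -c "
from h import *
go([.505,.298,.20],197.7)"
```

```text
shift [-1.0619 -0.4254  0.0766] roll -0.1708 at [0.1296 0.5597 0.2305] yaw 166.95
```

Emit:
{"fn": "drive_tool", "kwargs": {"plan": [[[-0.1,-0.04,0,-0.02],[-0.2,-0.08,0,-0.04],[-0.3,-0.12,0,-0.06],[-0.4,-0.16,0,-0.08],[-0.5,-0.2,0,-0.1],[-0.6,-0.24,0,-0.12],[-0.7,-0.28,0,-0.14],[-0.8,-0.32,0,-0.16],[-0.9,-0.36,0,-0.171],[-0.95,-0.4,0,-0.171],[-0.97,-0.42,0,-0.171],[-0.97,-0.42,0,-0.171]]], "jaw": 0}}

```text
time_s: 1.1
eef_pos: [0.4716, 0.3062, 0.2307]
eef_rot: [-0.0, -0.152, 0.988, -0.0]
wrist_force: [-0.5, 0.7, -0.9]
opening: 1.001
grasp_force: 0.0
```

Run:
```python
from h import *
o=ctrl.get_obs(); print(o["time_s"]); go([.505,.298,.20],197.7,o)
p,d=ctrl.camera("wrist"); print(ctrl.camera_info("wrist")); cv2.imwrite("pics/w1.png",p[...,::-1])
```

```text
1.1
shift [-0.0736 -0.0446  0.0766] roll -0.0013 at [0.4716 0.3062 0.2307] yaw -162.54
{'camera_matrix': array([[325.1922621 ,   0.        , 280.31428371],
       [  0.        , 325.1922621 , 207.63595099],
       [  0.        ,   0.        ,   1.        ]]), 'T_tool_cam': array([[ 1.50312086e-04, -9.62424790e-01, -2.71548339e-01,
         6.99134545e-02],
       [ 9.99999876e-01,  2.73371574e-04, -4.15349668e-04,
         1.25172528e-04],
       [ 4.73976414e-04, -2.71548243e-01,  9.62424712e-01,
        -1.43000534e-01],
       [ 0.00000000e+00,  0.00000000e+00,  0.00000000e+00,
         1.00000000e+00]])}
```

View pics/w1.png

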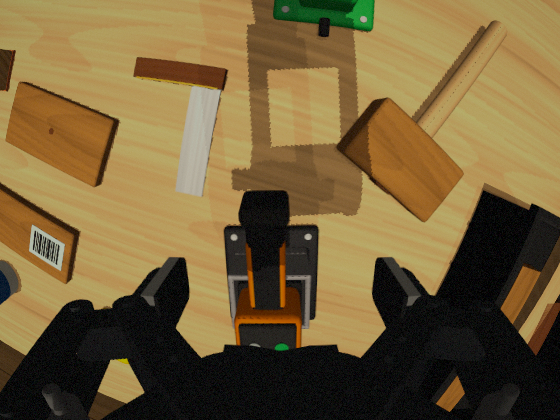

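Wrist view: the handle runs straight down the picture from (264,192) to (267,305), a little left of centre. The fingers are at (165,290) and (395,290), with nothing between.

```bash
cat >> h.py <<'E'
def wray(o,u,v,z):
    i=ctrl.camera_info("wrist"); K=i["camera_matrix"]; T=i["T_tool_cam"]
    a=np.array([u-K[0,2],v-K[1,2]]); r=np.linalg.norm(a); th=r/K[0,0]
    c=np.r_[a/r*np.sin(th),np.cos(th)]; M=rot(o).as_matrix()
    w=M@T[:3,:3]@c; p=M@T[:3,3]+o["eef_pos"]; return p+w*(z-p[2])/w[2]
E
python3 - <<'E'
from h import *
o=ctrl.get_obs()
p=cv2.imread("pics/w1.png").astype(int)
for v in(215,225,260,280,300):
    row=p[v]; print(v,''.join('#' if x.sum()<130 else 'o' if x[2]>1.8*x[0]+30 and x[2]>120 else '.' for x in row[225:325]))
for q in((264,192,.148),(264,225,.147),(266.5,285,.138)): print(wray(o,*q))
E
```

```text
215 ..............##################################################...o................o....oooo.......
225 o...............##############################################.........#.#..##############..........
260 .########.######.####.....#############################.o......#########################..##........
280 .......................ooooo.##########################ooooo.###############..##.......#####........
300 ............#############ooooo#########################ooooo.#.#################......#####ooooooooo
[0.45657289 0.29128292 0.148     ]
[0.48065882 0.29849254 0.147     ]
[0.53334733 0.31582436 0.138     ]
```

Run:
```python
from h import *
o=ctrl.get_obs()
for q in((234,237,.012),(313,237,.012),(47,245,.018)): print(wray(o,*q))
from scipy.optimize import minimize
z=np.load("scene0.npz");p,d,K,R,t=[z[k] for k in("p","d","K","R","t")]
for X in((.4735,.2869,.147),(.4735,.2962,.147),(.5857,.3236,.149),(.5833,.333,.149),(.6615,.0045,.018)):
    c=R@X+t; print(X,(K@c)[:2]/c[2])
q=cv2.resize(p[180:300,370:460],None,fx=5,fy=5,interpolation=cv2.INTER_CUBIC);cv2.imwrite("pics/sc.png",q[...,::-1])
```

```text
[0.55203326 0.27548407 0.012     ]
[0.52341258 0.36548164 0.012     ]
[0.65433722 0.01180685 0.018     ]
(0.4735, 0.2869, 0.147) [397.55297304 196.36935092]
(0.4735, 0.2962, 0.147) [400.91741378 196.32614068]
(0.5857, 0.3236, 0.149) [420.73780582 229.47978594]
(0.5833, 0.333, 0.149) [424.12248692 228.65926582]
(0.6615, 0.0045, 0.018) [296.05001521 281.94890513]
```

View pics/sc.png

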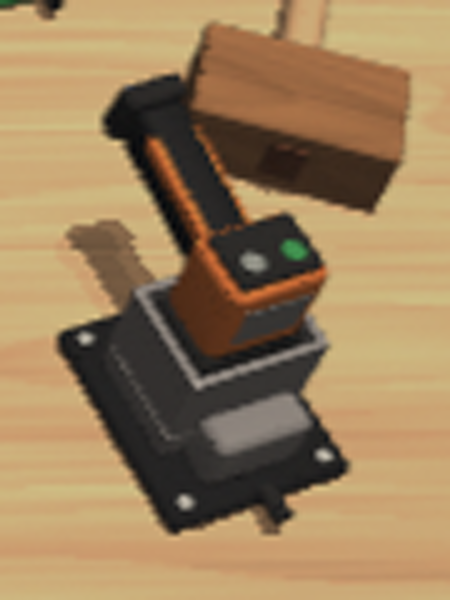

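Scene crop: handle end at about (400,200) and head rear at about (423,231), which lies closer to the wrist reading than to the top one (a few mm of bias). I use the wrist view for the grasp.

```bash
python3 -c "
from h import *
go([.500,.305,.19],197.9)"
```

```text
shift [-0.0692 -0.029   0.1016] roll -0.002 at [0.4702 0.3077 0.2307] yaw -162.45
```

Emit:
{"fn": "drive_tool", "kwargs": {"plan": [[[-0.04,-0.015,0.05,-0.002],[-0.07,-0.029,0.1,-0.002],[-0.07,-0.029,0.1,-0.002],[-0.07,-0.029,0.1,-0.002]]]}}

```text
time_s: 1.48
eef_pos: [0.4981, 0.3071, 0.1898]
eef_rot: [-0.002, -0.158, 0.987, -0.0]
wrist_force: [-0.5, 0.3, -0.1]
opening: 0.999
grasp_force: 0.0
```

Run:
```python
from h import *
o=ctrl.get_obs()
p,d=ctrl.camera("wrist"); cv2.imwrite("pics/w2.png",p[...,::-1]); p=p[...,::-1].astype(int)
go([.5,.305,.102],197.9)
for v in range(120,330,20):
    row=p[v]; print(v,''.join('#' if x.sum()<130 else 'o' if x[2]>1.8*x[0]+30 and x[2]>120 else '.' for x in row[220:340]))
```

```text
shift [-0.0017 -0.0069  0.2229] roll 0.0015 at [0.4986 0.3074 0.1912] yaw -161.84
120 ..........................oooo....ooo.oooo...o.o.................................oo..ooooooo..ooo.......................
140 ............................oo.o.oooooo..ooooooo........................................................................
160 ..........................ooo.o.......................................ooooo..o.ooo....oooo.oo......ooooooo..o..ooooo.o.o
180 oooo.......o..oo........#########################################################.o..o...................oooo.ooo..oo.o.
200 .....................##############################################################.o.o.............................o...
220 .o###########################################################################################################...o.oooooo
240 ooo#################.##.#####...oo####################################.oo....###############################............
260 ....######.###########...#.###....o###################################oo.....#...#########.################.............
280 .............###.##############....o##################################oo...#####################.......###..............
300 ...............##########...###.oooooo##############################.oooooo.###.##############........###oooooooo.......
320 oooooo.o.........o.ooooooooooooo.oooooooo.oooooooooooooooooooooooooooooooooooooooooooooo...##.......##..................
```

Run:
```python
from h import *
o=ctrl.get_obs()
p=cv2.imread("pics/w2.png").astype(int)
for u in(262,272,280): print(u,''.join('#' if x.sum()<130 else 'o' if x[2]>1.8*x[0]+30 and x[2]>120 else '.' for x in p[150:360,u]))
M=rot(o).as_matrix()
for q in((272,172,.148),(272,235,.14),(272,302,.149),(272,306,.149)): w=wray(o,*q); print(q,w,M.T@(w-o["eef_pos"]))
```

```text
262 oooooo............#####################################################################################################################################################...o..ooooo.###############################
272 ..................####################################################################################################################################################....ooooooooo###############################
280 ooooo.............##################################################################################################################################################..#...ooooooooo###############################
(272, 172, 0.148) [0.46315938 0.29076803 0.148     ] [ 0.03882724 -0.0047649   0.04322729]
(272, 235, 0.14) [0.50302514 0.30334917 0.14      ] [-0.00298662 -0.00524124  0.05116065]
(272, 302, 0.149) [0.54539146 0.31701479 0.149     ] [-0.04748748 -0.00545952  0.04208981]
(272, 306, 0.149) [0.54845787 0.31798245 0.149     ] [-0.05070274 -0.00549596  0.04208469]
```

Emit:
{"fn": "drive_tool", "kwargs": {"plan": [[[0,-0.013,0,0],[0,-0.013,0.06,0],[0,-0.013,0.12,0],[0,-0.013,0.18,0],[0,-0.013,0.223,0],[0,-0.013,0.223,0],[0,-0.013,0.223,0]]]}}

```text
time_s: 2.12
eef_pos: [0.5012, 0.3016, 0.1026]
eef_rot: [-0.0, -0.158, 0.988, -0.0]
wrist_force: [-0.5, -0.5, 0.4]
opening: 1.0
grasp_force: 0.0
```

Emit:
{"fn": "drive_tool", "kwargs": {"plan": [[[0,0,0,0],[0,0,0,0],[0,0,0,0],[0,0,0,0],[0,0,0,0],[0,0,0,0],[0,0,0,0],[0,0,0,0],[0,0,0,0],[0,0,0,0]]], "jaw": 1}}

```text
time_s: 2.95
eef_pos: [0.5021, 0.3017, 0.1031]
eef_rot: [0.001, -0.157, 0.988, 0.0]
wrist_force: [-1.7, -0.5, 6.6]
opening: 0.345
grasp_force: 61.2
```

Emit:
{"fn": "drive_tool", "kwargs": {"plan": [[[0,0,-0.03,0],[0,0,-0.06,0],[0,0,-0.09,0],[0,0,-0.12,0],[0,0,-0.15,0],[0,0,-0.18,0],[0,0,-0.21,0],[0,0,-0.24,0],[0,0,-0.27,0],[0,0,-0.27,0],[0,0,-0.27,0]]]}}

```text
time_s: 3.87
eef_pos: [0.5022, 0.3016, 0.2111]
eef_rot: [0.001, -0.157, 0.988, 0.0]
wrist_force: [0.1, -0.9, -3.4]
opening: 0.344
grasp_force: 61.1
```

Run:
```python
from h import *
o=ctrl.get_obs()
p,d=ctrl.camera("wrist"); s,_=ctrl.camera("scene")
im=np.zeros((420,800,3),np.uint8); im[:,:480]=p[:,40:520]; im[:,480:]=cv2.resize(s[130:340,330:490],None,fx=2,fy=2); cv2.imwrite("pics/w3.png",im[...,::-1]); cv2.imwrite("pics/w3raw.png",p[...,::-1])
print(o["eef_pos"],o["wrist_force"],o["torque"],o["grasp_force"])
go([.59,.05,.22],180,o)
```

```text
[0.50219566 0.30162036 0.21111699] [ 0.07983682 -0.9271789  -3.44008144] [-0.06485421  0.248109    0.03001981] 61.060205698013306
shift [-0.0134 -0.6661 -0.0222] roll 0.1005 at [0.5022 0.3016 0.2111] yaw -161.91
```

View pics/w3.png

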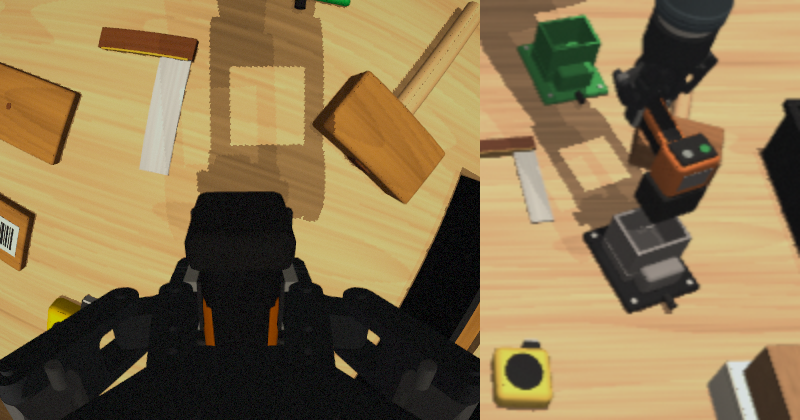

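Scene and wrist views: the scanner is held level by its handle and is clear of the pocket. Next I move half way towards the label and measure it with the wrist camera.

Emit:
{"fn": "drive_tool", "kwargs": {"plan": [[[0,-0.03,0,0.01],[0,-0.08,0,0.03],[0,-0.13,0,0.05],[0,-0.18,0,0.07],[0,-0.23,0,0.09],[0,-0.28,0,0.1],[0,-0.31,0,0.1],[0,-0.33,0,0.1],[0,-0.33,0,0.1],[0,-0.33,0,0.1]]]}}

```text
time_s: 4.8
eef_pos: [0.5425, 0.1759, 0.2098]
eef_rot: [-0.0, -0.001, 1.0, 0.0]
wrist_force: [0.1, 1.2, -3.2]
opening: 0.346
grasp_force: 61.0
```

```bash
cat > lab.py <<'E'
from h import *
o=ctrl.get_obs(); p,d=ctrl.camera("wrist"); cv2.imwrite("pics/w4.png",p[...,::-1])
h=cv2.cvtColor(p,cv2.COLOR_RGB2HSV)
m=((h[...,1]<50)&(h[...,2]>140)).astype(np.uint8); m=cv2.morphologyEx(m,cv2.MORPH_CLOSE,np.ones((9,9)))
n,l,s,c=cv2.connectedComponentsWithStats(m)
for i in range(1,n):
    if s[i,4]>150:
        pts=np.argwhere(l==i)[:,::-1]; b=cv2.boxPoints(cv2.minAreaRect(pts.astype(np.float32)))
        w=np.array([wray(o,*q,.018) for q in b]); print(s[i],c[i].round(1),w.mean(0).round(4),[np.linalg.norm(w[k]-w[k-1]).round(3) for k in(1,2)])
go([.576,.008,.211],180,o)
E
python3 lab.py
```

```text
[ 283   45   40  119 2973] [302.4 102.4] [0.4575 0.199  0.018 ] [np.float64(0.033), np.float64(0.122)]
[ 396  201   80   85 2145] [429.4 237.4] [0.6131 0.3712 0.018 ] [np.float64(0.113), np.float64(0.091)]
[ 120  259   50   37 1328] [142.2 276.8] [0.6604 0.0035 0.018 ] [np.float64(0.051), np.float64(0.069)]
shift [-0.0833 -0.42   -0.0033] roll 0.0004 at [0.5425 0.1759 0.2098] yaw -179.93
```

Emit:
{"fn": "drive_tool", "kwargs": {"plan": [[[-0.01,-0.04,0,0],[-0.02,-0.09,0,0],[-0.03,-0.14,0,0],[-0.04,-0.19,0,0],[-0.05,-0.24,0,0],[-0.06,-0.29,0,0],[-0.07,-0.34,0,0],[-0.08,-0.39,0,0],[-0.086,-0.42,0,0],[-0.086,-0.43,0,0],[-0.086,-0.43,0,0],[-0.086,-0.43,0,0]]]}}

```text
time_s: 5.85
eef_pos: [0.5771, 0.005, 0.2099]
eef_rot: [-0.0, -0.001, 1.0, 0.0]
wrist_force: [-0.3, -0.0, -4.0]
opening: 0.342
grasp_force: 61.1
```

Run:
```python
from h import *
o=ctrl.get_obs(); go([.577,.004,.211],180,o)
s,_=ctrl.camera("scene");t,_=ctrl.camera("top");w,_=ctrl.camera("wrist")
im=np.zeros((400,800,3),np.uint8)
im[:,:400]=cv2.resize(s[150:310,200:360],(400,400)); im[:,400:]=cv2.resize(t[110:230,220:340],(400,400))
cv2.imwrite("pics/s5.png",im[...,::-1])
```

```text
shift [ 0.0002 -0.0026 -0.0026] roll 0.0007 at [0.5771 0.005  0.2099] yaw -179.88
```

View pics/s5.png

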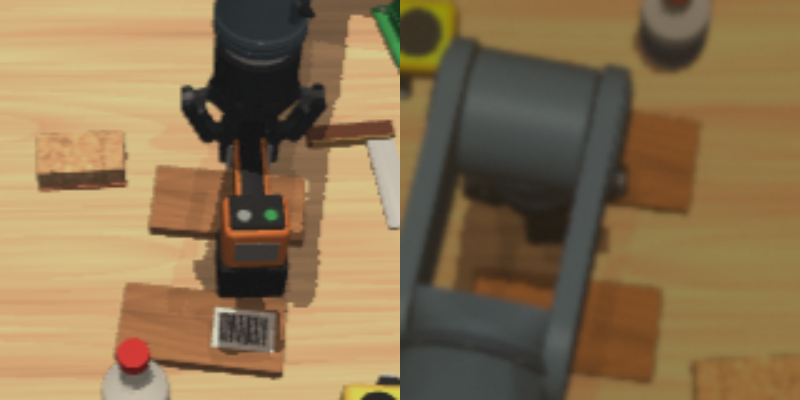

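Emit:
{"fn": "drive_tool", "kwargs": {"plan": [[[0,0,0,0],[0,0,0,0],[0,0,0,0],[0,0,0,0],[0,0,0,0],[0,0,0,0],[0,0,0,0],[0,0,0,0],[0,0,0,0],[0,0,0,0],[0,0,0,0],[0,0,0,0]]]}}

```text
time_s: 7.0
eef_pos: [0.5773, 0.0039, 0.2101]
eef_rot: [-0.0, -0.001, 1.0, -0.0]
wrist_force: [0.0, 0.7, -3.0]
opening: 0.346
grasp_force: 61.1
```

The scene picture shows the head directly above the label, about level: head rear centre at about (301,234), nose bottom front edge at about (300,267). I check this against the projection.

Run:
```python
from h import *
i=ctrl.camera_info("scene");K,R,t=i["camera_matrix"],i["R"],i["t"]
def pr(X): c=R@np.array(X)+t; return ((K@c)[:2]/c[2]).round(1)
print("rear centre",pr([.661,.004,.256]),"rear front edge",pr([.686,.004,.256]),"nose front edge",pr([.686,.004,.137]),"label",pr([.661,.004,.018]))
o=ctrl.get_obs();print(o["time_s"])
s,_=ctrl.camera("scene"); print(''.join('#' if x.sum()<120 else '.' for x in s[200:300,301].astype(int)))
print(''.join('#' if x.sum()<150 else '.' for x in s[260,270:340].astype(int)))
print(''.join('W' if x.min()>130 else '.' for x in s[281,270:340].astype(int)))
```

```text
rear centre [301.5 232.2] rear front edge [302.3 241.5] nose front edge [299.1 268.2] label [295.9 281.8]
7.0
###################......................#...............############...............................
................############################..........................
...............WW............................W........................
```

Emit:
{"fn": "drive_tool", "kwargs": {"plan": [[[0,0.004,0,0],[0,0.008,0,0],[0,0.008,0,0],[0,0.008,0,0],[0,0.008,0,0],[0,0.008,0,0],[0,0.008,0,0],[0,0.008,0,0],[0,0.008,0,0],[0,0.008,0,0],[0,0.008,0,0],[0,0.008,0,0]]]}}

```text
time_s: 8.05
eef_pos: [0.5773, 0.0072, 0.2101]
eef_rot: [-0.0, -0.001, 1.0, -0.0]
wrist_force: [-0.4, -0.5, -3.6]
opening: 0.341
grasp_force: 61.0
```

```bash
python3 -c "
from h import *
o=ctrl.get_obs();print(o['time_s'])
go([.502,.3016,.211],198.1,o)"
```

```text
8.05
shift [ 0.1873  0.7364 -0.0023] roll -0.1001 at [0.5773 0.0072 0.2101] yaw -179.92
```

Emit:
{"fn": "drive_tool", "kwargs": {"plan": [[[0.01,0.04,0,0],[0.03,0.1,0,-0.01],[0.05,0.18,0,-0.02],[0.07,0.26,0,-0.03],[0.09,0.34,0,-0.04],[0.11,0.42,0,-0.05],[0.13,0.5,0,-0.06],[0.15,0.58,0,-0.08],[0.17,0.66,0,-0.1],[0.18,0.71,0,-0.1],[0.187,0.736,0,-0.1],[0.187,0.736,0,-0.1]]]}}

```text
time_s: 9.05
eef_pos: [0.5012, 0.3036, 0.21]
eef_rot: [-0.0, -0.159, 0.987, 0.0]
wrist_force: [1.2, -0.7, -3.7]
opening: 0.345
grasp_force: 61.1
```

Emit:
{"fn": "drive_tool", "kwargs": {"plan": [[[0,0,0,0],[0,0,0,0],[0,0,0,0]]]}}

```text
time_s: 9.3
eef_pos: [0.5026, 0.3003, 0.2101]
eef_rot: [-0.0, -0.156, 0.988, -0.0]
wrist_force: [0.1, 0.2, -3.6]
opening: 0.347
grasp_force: 61.1
```

Run:
```python
from h import *
o=ctrl.get_obs();print(o['time_s'])
go([.5021,.3017,.138],198.1,o)
s,_=ctrl.camera("scene");i=ctrl.camera_info("scene");K,R,t=i["camera_matrix"],i["R"],i["t"]
```

```text
9.3
shift [0.     0.0039 0.1801] roll -0.0006 at [0.5026 0.3003 0.2101] yaw -162.01
```

Emit:
{"fn": "drive_tool", "kwargs": {"plan": [[[0,0.004,0,0],[0,0.004,0.03,0],[0,0.004,0.06,0],[0,0.004,0.09,0],[0,0.004,0.11,0],[0,0.004,0.125,0],[0,0.004,0.14,0],[0,0.004,0.15,0],[0,0.004,0.16,0],[0,0.004,0.17,0],[0,0.004,0.18,0],[0,0.004,0.18,0]]]}}

```text
time_s: 10.35
eef_pos: [0.5012, 0.3028, 0.1373]
eef_rot: [-0.001, -0.157, 0.988, -0.0]
wrist_force: [-1.1, 0.1, -3.2]
opening: 0.345
grasp_force: 61.1
```

Emit:
{"fn": "drive_tool", "kwargs": {"plan": [[[-0.008,0,0,0],[-0.016,0,-0.011,0],[-0.024,0,-0.023,0],[-0.033,0,-0.034,0],[-0.042,0,-0.045,0],[-0.052,0,-0.055,0],[-0.063,0,-0.064,0],[-0.074,0,-0.073,0],[-0.085,0,-0.082,0],[-0.096,0,-0.091,0],[-0.108,0,-0.099,0],[-0.108,0,-0.099,0]]]}}

```text
time_s: 11.35
eef_pos: [0.5432, 0.3166, 0.1784]
eef_rot: [-0.0, -0.157, 0.988, 0.0]
wrist_force: [-4.8, -1.8, -0.9]
opening: 0.344
grasp_force: 61.0
```

Run:
```python
from h import *
o=ctrl.get_obs();print(o['torque'],o["wrist_force"])
s,_=ctrl.camera("scene");w,_=ctrl.camera("wrist")
im=np.zeros((420,800,3),np.uint8); im[:400,:400]=cv2.resize(s[150:290,340:480],(400,400)); im[:,400:]=w[:,80:480]
cv2.imwrite("pics/s6.png",im[...,::-1])
```

```text
[-0.39141878  1.44241062 -0.01766672] [-4.83001604 -1.7999548  -0.94526244]
```

View pics/s6.png

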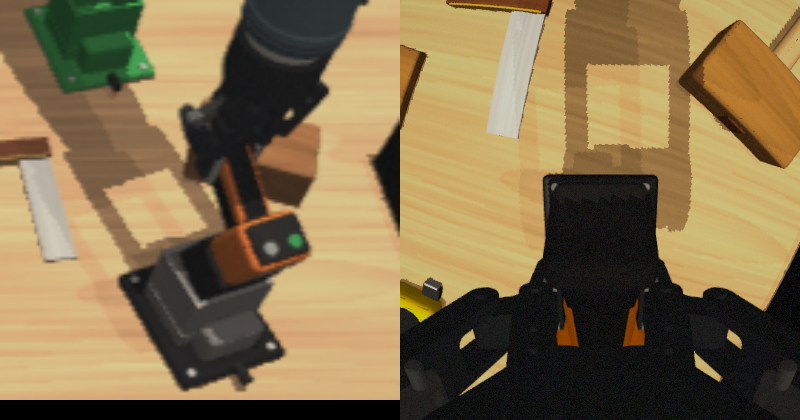

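The scanner is pivoting over the cradle wall in the grip as planned (head leaning, handle end rising, about 5 N). I carry on along the arc.

Emit:
{"fn": "drive_tool", "kwargs": {"plan": [[[-0.012,0,-0.007,0],[-0.024,0,-0.014,0],[-0.037,0,-0.02,0],[-0.05,0,-0.025,0],[-0.064,0,-0.03,0],[-0.077,0,-0.035,0],[-0.091,0,-0.039,0],[-0.105,0,-0.042,0],[-0.116,0,-0.044,0],[-0.116,0,-0.044,0]]]}}

```text
time_s: 12.28
eef_pos: [0.5871, 0.3309, 0.1959]
eef_rot: [-0.0, -0.157, 0.988, -0.0]
wrist_force: [-5.7, -2.4, 0.1]
opening: 0.344
grasp_force: 59.2
```

Run:
```python
from h import *
o=ctrl.get_obs();print(o['torque'],o["wrist_force"])
w,_=ctrl.camera("wrist"); cv2.imwrite("pics/w7.png",w[...,::-1])
```

```text
[-0.46590961  1.48597239 -0.01723534] [-5.69573427 -2.39840914  0.08530246]
```

Emit:
{"fn": "drive_tool", "kwargs": {"plan": [[[0,0,-0.03,0],[0,0,-0.07,0],[0,0,-0.13,0],[0,0,-0.19,0],[0,0,-0.25,0],[0,0,-0.31,0],[0,0,-0.35,0],[0,0,-0.35,0]]]}}

```text
time_s: 13.0
eef_pos: [0.5897, 0.3317, 0.3429]
eef_rot: [0.007, -0.157, 0.988, 0.001]
wrist_force: [1.2, 0.5, -2.3]
opening: 0.342
grasp_force: 60.1
```

```bash
python3 -c "
from h import *
go([.5,.13,.335],90)"
```

```text
shift [ 0.37   -0.4098  0.0147] roll 0.6004 at [0.5897 0.3317 0.3429] yaw -161.92
```

Emit:
{"fn": "drive_tool", "kwargs": {"plan": [[[0.02,-0.02,0,0.02],[0.05,-0.05,0,0.06],[0.08,-0.09,0,0.1],[0.11,-0.12,0,0.14],[0.14,-0.16,0,0.17],[0.17,-0.19,0,0.21],[0.2,-0.22,0,0.25],[0.23,-0.26,0,0.28],[0.27,-0.3,0,0.32],[0.3,-0.34,0,0.36],[0.34,-0.38,0,0.4],[0.37,-0.41,0,0.43]]]}}

```text
time_s: 14.0
eef_pos: [0.4969, 0.1276, 0.3351]
eef_rot: [0.001, 0.498, 0.867, 0.0]
wrist_force: [0.7, 0.5, -2.7]
opening: 0.346
grasp_force: 59.9
```

Emit:
{"fn": "drive_tool", "kwargs": {"plan": [[[0,0,0,0.03],[0,0,0,0.07],[0,0,0,0.1],[0,0,0,0.14],[0,0,0,0.17],[0,0,0,0.17],[0,0,0,0.17]]]}}

```text
time_s: 14.58
eef_pos: [0.4973, 0.1289, 0.3352]
eef_rot: [0.0, 0.706, 0.709, 0.0]
wrist_force: [0.4, 1.1, -3.1]
opening: 0.346
grasp_force: 60.3
```

Run:
```python
from h import *
o=ctrl.get_obs();go([.5,.13,.335],90,o)
s,d=ctrl.camera("scene"); np.savez("s8.npz",s=s,d=d)
cv2.imwrite("pics/s8.png",cv2.resize(s[60:240,290:470],(600,600),interpolation=cv2.INTER_CUBIC)[...,::-1])
```

```text
shift [0.0027 0.0067 0.0006] roll 0.0014 at [0.4973 0.1289 0.3352] yaw 90.25
```

View pics/s8.png

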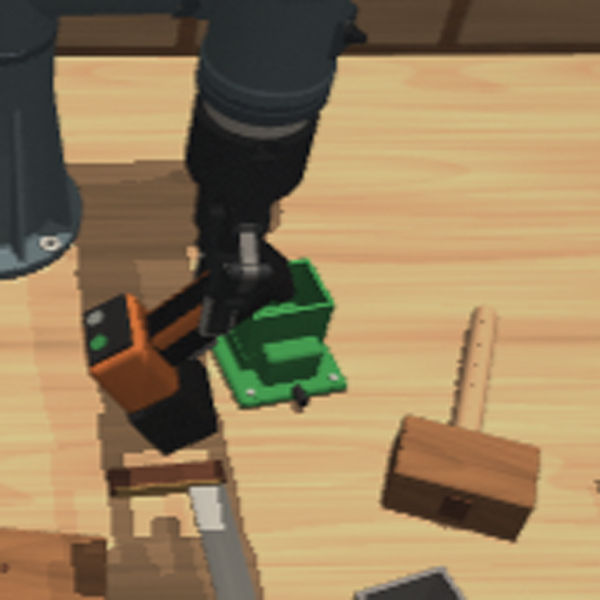

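Run:
```python
from h import *
i=ctrl.camera_info("scene");K,R,t=i["camera_matrix"],i["R"],i["t"]
Ki=np.linalg.inv(K);o=-R.T@t
def cast(u,v,x):
    r=R.T@Ki@np.array([290+u*.3-.35,60+v*.3-.35,1]); return o+r*(x-o[0])/r[0]
G=np.array([.4973,.1289,.3352+.019])
P=np.array([cast(*q,.5303) for q in((95,373),(148,345),(217,437),(165,453))])
print(P.round(4)); 
for a,b in((0,3),(1,2),(0,1),(3,2)):
    e=P[b]-P[a]; print(a,b,np.linalg.norm(e).round(4),np.degrees(np.arctan2(e[2],e[1])).round(1))
print("window rel TCP",((P[2]+P[3])/2-[.5303,.1289,.3352]).round(4))
z=np.load("s8.npz");C=cloud(z["d"].astype(float),K,R,t); h=cv2.cvtColor(z["s"],cv2.COLOR_RGB2HSV)
m=np.zeros(z["d"].shape,bool); m[140:205,310:360]=1
m&=(C[...,2]>.19)&(C[...,2]<.40)&(abs(C[...,0]-.53)<.008)&(C[...,1]<.12); Q=C[m]; print(len(Q),np.median(Q[:,0]))
r=cv2.minAreaRect(Q[:,1:].astype(np.float32)); print(r)
```

```text
[[0.5303 0.0475 0.3124]
 [0.5303 0.081  0.3398]
 [0.5303 0.1449 0.2414]
 [0.5303 0.1088 0.2234]]
0 3 0.108 -55.5
1 2 0.1174 -57.0
0 1 0.0433 39.3
3 2 0.0403 26.4
window rel TCP [ 0.     -0.0021 -0.1028]
553 0.526833925595113
((0.08262084424495697, 0.3076050281524658), (0.18083515763282776, 0.07429629564285278), 89.88355255126953)
```

Run:
```python
from h import *
i=ctrl.camera_info("scene");K,R,t=i["camera_matrix"],i["R"],i["t"]
z=np.load("s8.npz");C=cloud(z["d"].astype(float),K,R,t)
def poly(q):
    m=np.zeros(z["d"].shape,np.uint8); cv2.fillPoly(m,[np.round(np.array([[290+u*.3,60+v*.3] for u,v in q])).astype(np.int32)],1); return m>0
for n,q in(("rear",((92,318),(127,304),(138,340),(102,360))),("side",((106,378),(148,352),(208,432),(164,445)))):
    P=C[poly(q)]
    for _ in range(4):
        c=P.mean(0); nn=np.linalg.svd(P-c,full_matrices=0)[2][2]; e=(P-c)@nn; P=P[abs(e)<max(2*e.std(),.001)]
    print(n,len(P),c.round(4),(nn*np.sign(nn@[1,-.5,.8])).round(3),e.std().round(4))
m=np.zeros(z["d"].shape,bool); m[130:205,305:362]=1
m&=(abs(C[...,0]-.5295)<.0035)&(C[...,2]>.2)&(C[...,2]<.37)
Q=C[m]; print(len(Q))
for k in np.argwhere(m)[::12]: pass
r=cv2.minAreaRect(Q[Q[:,1]+ (Q[:,2]-.30)*0<.16][:,1:].astype(np.float32)); print(r)
vis=''
for v in range(150,200): print(v,''.join('#' if m[v,u] else '.' for u in range(305,362)))
```

```text
rear 147 [0.5095 0.0619 0.332 ] [-0.299 -0.949  0.103] 0.0066
side 350 [0.5276 0.0959 0.2756] [ 0.999 -0.016  0.045] 0.0011
432
((0.09317144751548767, 0.2760521173477173), (0.04923495277762413, 0.11521026492118835), 36.59431076049805)
150 .........................................................
151 .........................................................
152 .........................................................
153 .........................................................
154 .........................................................
155 .........................................................
156 .........................................................
157 .........................................................
158 .........................................................
159 .........................................................
160 .........................................................
161 .........................................................
162 .........................................................
163 .......................................................
[... 1534 characters left out ...]
###########.......
189 ..........................########################.......
190 ...........................######################........
191 ............................##################...........
192 .............................###############.............
193 ..............................############...............
194 ...............................#########.................
195 ................................######...................
196 .................................##......................
197 .........................................................
198 .........................................................
199 .........................................................
```

The head's side face fits a 49 x 115 mm rectangle (true size 50 x 119) tilted about 36°. That leaves only a few degrees of margin for the sheet, so I return to the cradle for a little more tilt.

```bash
python3 -c "
from h import *
go([.5871,.3309,.343],198.1)"
```

```text
shift [ 0.5039  0.227  -0.0192] roll -0.5991 at [0.4972 0.1289 0.3352] yaw 90.26
```

Emit:
{"fn": "drive_tool", "kwargs": {"plan": [[[0.02,0.01,0,-0.03],[0.06,0.03,0,-0.07],[0.11,0.05,0,-0.1],[0.16,0.07,0,-0.14],[0.21,0.09,0,-0.17],[0.26,0.11,0,-0.21],[0.31,0.14,0,-0.25],[0.36,0.16,0,-0.28],[0.41,0.18,0,-0.32],[0.45,0.2,0,-0.36],[0.48,0.21,-0.01,-0.39],[0.5,0.22,-0.019,-0.43]]]}}

```text
time_s: 15.63
eef_pos: [0.5848, 0.3306, 0.3419]
eef_rot: [-0.0, 0.105, 0.994, -0.0]
wrist_force: [0.2, 0.1, -3.8]
opening: 0.344
grasp_force: 60.4
```

Emit:
{"fn": "drive_tool", "kwargs": {"plan": [[[0,0,0,-0.03],[0,0,0,-0.07],[0,0,0,-0.1],[0,0,0,-0.14],[0,0,0,-0.169],[0,0,0,-0.169],[0,0,0,-0.169],[0,0,0,-0.169]]]}}

```text
time_s: 16.3
eef_pos: [0.5847, 0.3291, 0.3427]
eef_rot: [-0.0, -0.154, 0.988, -0.0]
wrist_force: [0.1, -0.7, -3.9]
opening: 0.339
grasp_force: 60.6
```

```bash
python3 -c "
from h import *
go([.5865,.3307,.196],198.1)"
```

```text
shift [-0.0055  0.0025  0.3667] roll -0.0018 at [0.5847 0.3291 0.3427] yaw -162.23
```

Emit:
{"fn": "drive_tool", "kwargs": {"plan": [[[0,0.003,0.06,-0.002],[0,0.003,0.13,-0.002],[0,0.003,0.19,-0.002],[0,0.003,0.24,-0.002],[0,0.003,0.28,-0.002],[0,0.003,0.31,-0.002],[0,0.003,0.335,-0.002],[0,0.003,0.355,-0.002],[0,0.003,0.366,-0.002],[0,0.003,0.366,-0.002]]]}}

```text
time_s: 17.13
eef_pos: [0.5841, 0.3302, 0.1958]
eef_rot: [-0.0, -0.158, 0.987, -0.0]
wrist_force: [-0.3, -0.7, -3.6]
opening: 0.341
grasp_force: 60.1
```

Emit:
{"fn": "drive_tool", "kwargs": {"plan": [[[-0.01,0,0,0],[-0.02,0,-0.002,0],[-0.03,0,-0.003,0],[-0.04,0,-0.004,0],[-0.05,0,-0.005,0],[-0.06,0,-0.005,0],[-0.07,0,-0.005,0],[-0.08,0,-0.005,0],[-0.085,0,-0.005,0],[-0.085,0,-0.005,0]]]}}

```text
time_s: 17.97
eef_pos: [0.6156, 0.3407, 0.1993]
eef_rot: [-0.002, -0.158, 0.987, -0.0]
wrist_force: [-6.5, -2.7, -0.8]
opening: 0.339
grasp_force: 59.5
```

Emit:
{"fn": "drive_tool", "kwargs": {"plan": [[[0,0,-0.03,0],[0,0,-0.08,0],[0,0,-0.14,0],[0,0,-0.2,0],[0,0,-0.26,0],[0,0,-0.32,0],[0,0,-0.35,0],[0,0,-0.35,0]]]}}

```text
time_s: 18.63
eef_pos: [0.6186, 0.3416, 0.3448]
eef_rot: [0.005, -0.158, 0.987, 0.001]
wrist_force: [0.3, -0.8, -1.7]
opening: 0.341
grasp_force: 59.8
```

```bash
python3 -c "
from h import *
go([.5,.13,.335],90)"
```

```text
shift [ 0.4473 -0.4096  0.0199] roll 0.6013 at [0.6186 0.3416 0.3448] yaw -161.77
```

Emit:
{"fn": "drive_tool", "kwargs": {"plan": [[[0.02,-0.02,0,0.03],[0.06,-0.05,0,0.06],[0.1,-0.09,0,0.1],[0.14,-0.12,0,0.14],[0.18,-0.16,0,0.17],[0.22,-0.2,0,0.21],[0.26,-0.24,0,0.25],[0.3,-0.28,0,0.28],[0.34,-0.32,0,0.32],[0.38,-0.36,0,0.36],[0.42,-0.39,0.01,0.4],[0.447,-0.41,0.02,0.43]]]}}

```text
time_s: 19.63
eef_pos: [0.4971, 0.1278, 0.3295]
eef_rot: [-0.0, 0.497, 0.868, -0.0]
wrist_force: [0.5, -0.0, -3.3]
opening: 0.34
grasp_force: 60.3
```

Emit:
{"fn": "drive_tool", "kwargs": {"plan": [[[0,0,0,0.03],[0,0,0,0.07],[0,0,0,0.1],[0,0,0,0.14],[0,0,0,0.17],[0,0,0,0.17],[0,0,0,0.17]]]}}

```text
time_s: 20.22
eef_pos: [0.4978, 0.1292, 0.3296]
eef_rot: [-0.0, 0.705, 0.71, -0.0]
wrist_force: [0.0, 0.6, -3.7]
opening: 0.338
grasp_force: 60.6
```

```bash
cat > tilt.py <<'E'
from h import *
o=ctrl.get_obs();go([.5,.13,.335],90,o); T=o["eef_pos"]
i=ctrl.camera_info("scene");K,R,t=i["camera_matrix"],i["R"],i["t"]
D=[];
for _ in range(4): s,d=ctrl.camera("scene"); D.append(d)
d=np.median(D,0); C=cloud(d.astype(float),K,R,t)
m=np.zeros(d.shape,bool); m[130:205,305:362]=1
m&=(abs(C[...,0]-.5295)<.004)&(C[...,2]>.18)&(C[...,2]<.37)
m=cv2.morphologyEx(m.astype(np.uint8),cv2.MORPH_OPEN,np.ones((3,3)))>0
Q=C[m]; r=cv2.minAreaRect(Q[:,1:].astype(np.float32)); print(len(Q),r)
c=Q[:,1:].mean(0); v=np.linalg.svd(Q[:,1:]-c,full_matrices=0)[2][0]; print("pca",c,np.degrees(np.arctan2(v[0],v[1])), "centre rel TCP",np.array(r[0])-T[1:])
cv2.imwrite("pics/s9.png",cv2.resize(s[60:240,290:470],(600,600),interpolation=cv2.INTER_CUBIC)[...,::-1])
for v in range(150,205): print(v,''.join('#' if m[v,u] else '.' for u in range(305,362)))
E
python3 tilt.py
```

```text
shift [ 0.002   0.0055 -0.0134] roll 0.0022 at [0.4978 0.1292 0.3296] yaw 90.4
477 ((0.11424421519041061, 0.2648846507072449), (0.047898780554533005, 0.11019459366798401), 47.87790298461914)
pca [0.11607112 0.26428033] 132.62819272101154 centre rel TCP [-0.01492547 -0.06475139]
150 .........................................................
151 .........................................................
152 .........................................................
153 .........................................................
154 .........................................................
155 .........................................................
156 .........................................................
157 .........................................................
158 .........................................................
159 .........................................................
160 .........................................................
161 .........................................................
162 .........................................................
163 ...........
[... 1888 characters left out ...]
###############...
194 .......................................#############.....
195 .........................................##########......
196 ..........................................#######........
197 ............................................###..........
198 .........................................................
199 .........................................................
200 .........................................................
201 .........................................................
202 .........................................................
203 .........................................................
204 .........................................................
```

View pics/s9.png

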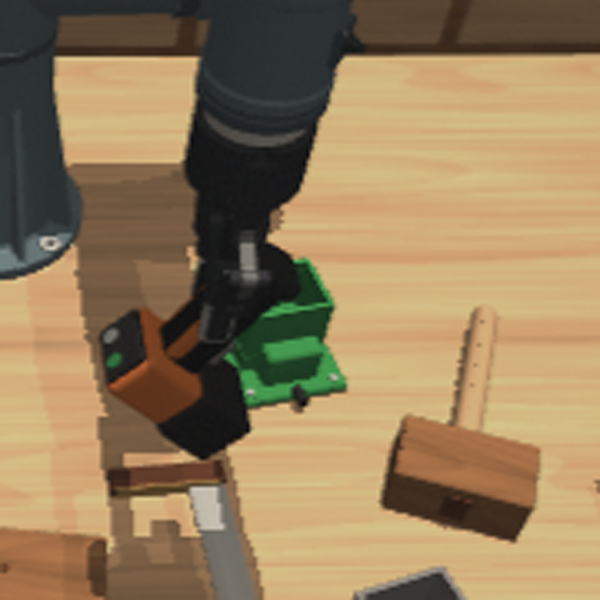

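The scanner is now tilted about 47°. My mask cut off the nose at its right edge, so I measure again with a wider window.

```bash
sed -i 's/305:362/300:380/; /for v in range/d; /imwrite/d' tilt.py
cat >> tilt.py <<'E'
a=np.radians((r[2]+90)%90 if r[1][0]<r[1][1] else r[2]); 
print("corners rel TCP",(cv2.boxPoints(r)-T[1:]).round(4))
E
python3 tilt.py
```

```text
shift [ 0.002   0.0049 -0.0119] roll 0.0018 at [0.498  0.1292 0.3302] yaw 90.33
498 ((0.11465020477771759, 0.2654308080673218), (0.047536369413137436, 0.11074338853359222), 46.95415496826172)
pca [0.11642219 0.26443442] 131.45749988411902 centre rel TCP [-0.01454305 -0.0648149 ]
corners rel TCP [[-0.0712 -0.0444]
 [ 0.0097 -0.12  ]
 [ 0.0421 -0.0852]
 [-0.0388 -0.0096]]
```

Run:
```python
from h import *
i=ctrl.camera_info("scene");K,R,t=i["camera_matrix"],i["R"],i["t"]
Ki=np.linalg.inv(K);o=-R.T@t
def cast(u,v,x):
    r=R.T@Ki@np.array([290+u*.3-.35,60+v*.3-.35,1]); return o+r*(x-o[0])/r[0]
T=np.array([.498,.1292,.330])
P=np.array([cast(*q,.531) for q in((112,388),(207,458),(249,430),(158,355))])
print(((P-T)[:,1:]).round(4),(P.mean(0)-T).round(4))
# pads / fingertips: project TCP and grasp point
for X in((T),T+[0,0,.019],T+[.025,0,0]):
    c=R@X+t;p=((K@c)[:2]/c[2]); print("crop px",((p-[290,60])/.3).round(0))
```

```text
[[-0.0683 -0.0326]
 [ 0.012  -0.1123]
 [ 0.0378 -0.0802]
 [-0.0402  0.0006]] [ 0.033  -0.0146 -0.0561]
crop px [208. 319.]
crop px [213. 300.]
crop px [213. 345.]
```

```bash
python3 -c "
from h import *
go([.5316,-.380,.334],0)"
```

```text
shift [-1.2734  0.0779 -0.0088] roll 0.5015 at [0.4981 0.1292 0.3305] yaw 90.27
```

Emit:
{"fn": "drive_tool", "kwargs": {"plan": [[[-0.03,0,0,0.02],[-0.09,0.01,0,0.06],[-0.16,0.02,0,0.1],[-0.23,0.02,0,0.13],[-0.3,0.02,0,0.17],[-0.37,0.03,0,0.21],[-0.44,0.03,-0.01,0.25],[-0.51,0.03,-0.01,0.28],[-0.58,0.04,-0.01,0.32],[-0.65,0.04,-0.01,0.36],[-0.7,0.05,-0.01,0.4],[-0.74,0.05,-0.01,0.43]]]}}

```text
time_s: 21.62
eef_pos: [0.5195, -0.1688, 0.3344]
eef_rot: [0.0, 0.994, 0.108, 0.0]
wrist_force: [-0.4, 0.2, -3.0]
opening: 0.338
grasp_force: 60.5
```

```bash
python3 -c "
from h import *
go([.5316,-.380,.334],0)"
```

```text
shift [-0.0839  0.5221  0.0012] roll 0.0689 at [ 0.5195 -0.1688  0.3344] yaw 12.41
```

Emit:
{"fn": "drive_tool", "kwargs": {"plan": [[[-0.01,0.05,0,0.02],[-0.02,0.11,0,0.05],[-0.03,0.18,0,0.069],[-0.04,0.25,0,0.069],[-0.05,0.32,0,0.069],[-0.06,0.39,0,0.069],[-0.07,0.45,0,0.069],[-0.08,0.5,0,0.069],[-0.084,0.52,0,0.069],[-0.084,0.52,0,0.069],[-0.084,0.52,0,0.069],[-0.084,0.52,0,0.069]]]}}

```text
time_s: 22.62
eef_pos: [0.5329, -0.3758, 0.3345]
eef_rot: [-0.0, 1.0, 0.004, -0.0]
wrist_force: [-0.8, 0.3, -3.3]
opening: 0.341
grasp_force: 60.7
```

Run:
```python
from h import *
o=ctrl.get_obs(); go([.5316,-.380,.334],0,o)
s,d=ctrl.camera("scene");t,_=ctrl.camera("top");w,dw=ctrl.camera("wrist")
np.savez("fin.npz",s=s,d=d,w=w,dw=dw)
im=np.zeros((420,800,3),np.uint8); im[:400,:320]=cv2.resize(s[130:300,70:206],(320,400)); im[:,320:]=w[:,40:520]
cv2.imwrite("pics/fin.png",im[...,::-1])
```

```text
shift [-0.0034  0.0106  0.0012] roll 0.0026 at [ 0.5329 -0.3758  0.3345] yaw 0.47
```

View pics/fin.png

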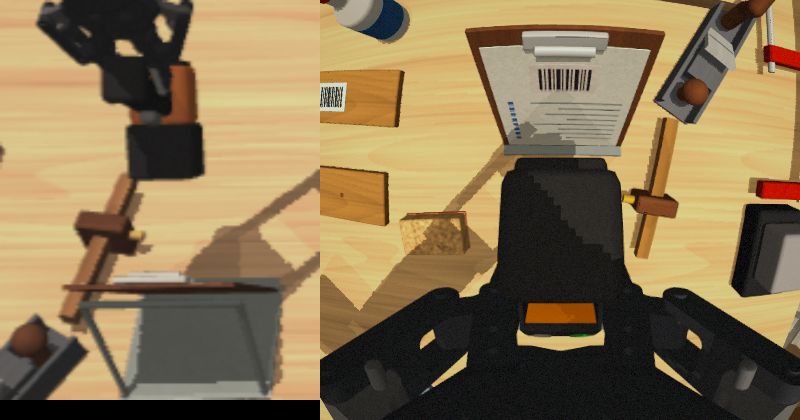

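Run:
```python
from h import *
o=ctrl.get_obs(); z=np.load("fin.npz"); w=z["w"].astype(int)
g=w.sum(2); m=(g<230); m[:60]=0;m[100:]=0;m[:,:250]=0;m[:,320:]=0
v,u=np.nonzero(m); print("bars",u.min(),u.max(),v.min(),v.max())
uc,vc=(u.min()+u.max())/2,(v.min()+v.max())/2
J=wray(o,uc,vc,.156); print("job",J,"width",np.linalg.norm(wray(o,u.min(),vc,.156)-wray(o,u.max(),vc,.156)),"depth",z["dw"][int(vc),int(uc)])
print("label",wray(o,330-320+40+2,97,.018))
i=ctrl.camera_info("scene");K,R,t=i["camera_matrix"],i["R"],i["t"]
C=cloud(z["d"].astype(float),K,R,t); T=o["eef_pos"]
# scanner head points in the scene view
hm=np.zeros(z["d"].shape,bool); hm[155:206,122:160]=1
Q=C[hm&(abs(C[...,1]-T[1])<.045)&(C[...,2]>.19)&(C[...,2]<.33)]
h=cv2.cvtColor(z["s"],cv2.COLOR_RGB2HSV)
nz=np.zeros(z["d"].shape,bool); nz[184:205,126:156]=1; N=C[nz&(C[...,2]>.19)&(C[...,2]<.33)]
for n,P in(("all",Q),("nose",N)):
    for _ in range(4):
        c=P.mean(0); nn=np.linalg.svd(P-c,full_matrices=0)[2][2]; e=(P-c)@nn; P=P[abs(e)<.004]
    nn*=np.sign(nn[2]+nn[0]); print(n,len(P),(c-T).round(4),nn.round(3),P.min(0)-T,P.max(0)-T)
```

```text
bars 259 310 69 90
job [ 0.63944309 -0.37932101  0.156     ] width 0.04965103008580201 depth 0.2992039
label [0.65898786 0.00415557 0.018     ]
all 360 [ 0.0007  0.0115 -0.051 ] [0.682 0.358 0.638] [-0.0447687  -0.01585428 -0.09414107] [ 0.04201883  0.0327353  -0.01257585]
nose 286 [ 0.0216 -0.0029 -0.0672] [0.673 0.12  0.73 ] [ 0.00127225 -0.02583275 -0.08893766] [ 0.04007185  0.03292092 -0.04923492]
```

Emit:
{"fn": "drive_tool", "kwargs": {"plan": [[[-0.001,0.005,-0.005,0.002],[-0.002,0.009,-0.011,0.002],[-0.002,0.009,-0.011,0.002],[-0.002,0.009,-0.011,0.002],[-0.002,0.009,-0.011,0.002],[-0.002,0.009,-0.011,0.002],[-0.002,0.009,-0.011,0.002],[-0.002,0.009,-0.011,0.002],[-0.002,0.009,-0.011,0.002]]]}}

```text
time_s: 23.52
eef_pos: [0.5319, -0.3806, 0.3388]
eef_rot: [-0.0, 1.0, 0.0, -0.0]
wrist_force: [-0.4, 0.4, -3.7]
opening: 0.342
grasp_force: 60.7
```

Run:
```python
from h import *
o=ctrl.get_obs(); T=o["eef_pos"]; go([.532,-.3795,.339],0,o)
i=ctrl.camera_info("scene");K,R,t=i["camera_matrix"],i["R"],i["t"]
d=np.median([ctrl.camera("scene")[1] for _ in range(6)],0); C=cloud(d.astype(float),K,R,t)
nz=np.zeros(d.shape,bool); nz[175:205,126:158]=1
for lo in(-.095,-.085):
    P=C[nz&(abs(C[...,1]-T[1])<.028)&(C[...,2]-T[2]>lo)&(C[...,2]-T[2]<-.045)]
    for _ in range(5):
        c=P.mean(0); nn=np.linalg.svd(P-c,full_matrices=0)[2][2]; P=P[abs((P-c)@nn)<.004]
    nn*=np.sign(nn[2]); th=np.arctan2(nn[2],nn[0]); ax=c-.025*nn; b=np.array([np.sin(th),-np.cos(th)])
    J=np.array([.6395,.156]); r=J-ax[[0,2]]; print(len(P),nn.round(3),"tilt",np.degrees(th).round(1),"miss mm",1e3*(r@[-b[1],b[0]]).round(4),"along",r@b)
```

```text
shift [ 0.0002 -0.0027 -0.0005] roll 0.0003 at [ 0.5319 -0.3806  0.3388] yaw 0.05
531 [0.663 0.006 0.748] tilt 48.4 miss mm -5.0 along 0.14276717774915343
513 [0.658 0.006 0.753] tilt 48.8 miss mm -6.1000000000000005 along 0.14354157790128336
```

Emit:
{"fn": "drive_tool", "kwargs": {"plan": [[[0,0,0.004,0],[0,-0.002,0.009,0],[0,-0.002,0.009,0],[0,-0.002,0.009,0],[0,-0.002,0.009,0],[0,-0.002,0.009,0],[0,-0.002,0.009,0],[0,-0.002,0.009,0],[0,-0.002,0.009,0],[0,-0.002,0.009,0],[0,-0.002,0.009,0],[0,-0.002,0.009,0]]]}}

```text
time_s: 24.82
eef_pos: [0.5319, -0.3798, 0.3353]
eef_rot: [0.0, 1.0, 0.0, 0.0]
wrist_force: [-0.0, 0.3, -3.6]
opening: 0.343
grasp_force: 60.7
```

```bash
python3 -c "
from h import *
o=ctrl.get_obs(); print(o['eef_pos'],abs(o['dq']).max(),o['grasp_force'])
print(ctrl.hand_in())"
```

```text
[ 0.53193829 -0.37983328  0.33529818] 0.0010248195891076253 60.71529507637024
the job is handed in; nothing more can be done
None
```

I handed the job in at about 25 s and got no verdict back: the scanner was drawn from the cradle, held still over the drawer front's barcode for over two seconds, then tilted in the grip against the cradle wall, and it is still held raised and steady on the job sheet's barcode, about 12° off square by my measurement.

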